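# Pull-test glued ferrules on bamboo sticks

## Robot

A 6-joint arm with a two-finger parallel gripper is mounted at the origin on the work surface. World frame = base frame: x ahead of the robot, y to its left, z up, the work surface at z = 0. Lengths are in m, angles in rad, forces in N, time in s.
With the tool pointing down it reaches from about 0.35 to 0.975 m from the base axis. Payload 7.1 kg.
Tool frame: the origin (TCP) lies midway between the tips of the shut fingers; the grasp point (between the pads) lies 19 mm behind it; z points along the fingers, y is the line along which they close (so a half turn about z gives the same grasp; the last joint's range is limited). The gripper opens to 88 mm and grips with 3 to 60 N. Pads are 20 mm wide; open, the fingers measure 115 mm over their backs; the gripper's body (75 mm by 178 mm) begins 61 mm behind the grasp point.
Start: joints at [1.089, 0.423, 1.63, -0, 1.089, -0.019], TCP at [0.279, 0.559, 0.223] pointing down, gripper open.
Joint ranges: [-3, 3], [-0.9, 2.11], [0.09, 2.58], [-1.31, 4.45], [0.11, 2.69], [-2.54, 2.54]. Speed limits (rad/s): [2.39, 2.39, 3.01, 3.14, 3.14, 3.14].

## Interface

Orientations are given as a unit quaternion [w, x, y, z].
In Python, from station import move_pose, movel, movej, command_gripper, wait, inverse_kinematics, read_camera, camera_info, MotionError, job_done, get_time, get_joint_pos, get_qvel, get_effort, get_tcp_pos, get_ee_rot, get_ft_force, get_ft_torque, get_grip_width, get_finger_force gives the robot as it stands. Calls block until the motion is done:
- move_pose(position, orientation): joint-space move of the TCP to a pose.
- movel(position, frame=None, v=0.15, until_force=None): straight line of the TCP; frame=None keeps the orientation; v is the mean speed in m/s. With until_force (N) it stops when the force on the tool has changed by that much, and returns True; else False.
- movej(angles): joint-space move.
- command_gripper(opening): opening from 0.0 (shut) to 1.0 (fully open); the grip force is fixed at half the most; returns when the fingers have stopped.
- wait(seconds).
- inverse_kinematics(position, orientation): joint angles nearest the present ones, or None.
- read_camera(name): name is "scene" or "side" or "wrist"; returns the picture (420x560x3 uint8, red, green, blue); there is no depth.
- camera_info(name): a dict with "intrinsics" (3x3 intrinsics, pixels), "T" (4x4, takes a point from camera to world coordinates); the wrist camera has in their place "tool_from_camera" (4x4, takes a point from camera to tool coordinates, whose origin is the TCP and whose axes are the flange's). Camera axes: x right, y up, looking along -z (the intrinsics and any distortion apply to the point x, -y, -z); pixel columns grow to the right and rows downward; lengths in m; the calibration is good to about 2 mm. The wrist camera is an equidistant fisheye: a pixel r from the principal point sees the ray r / f radians off the axis. A picture is of the moment at which its call begins: read the wrist's pose just before it. camera_info takes no time and is no camera call.
A pose or a line that the arm cannot do raises MotionError and nothing moves.
- job_done(): hands the job in; it is judged then, once.
Readings, each from a call of its own:
- get_time(): time.
- get_joint_pos(): joint angles.
- get_qvel(): joint speeds.
- get_effort(): joint torques, N m.
- get_tcp_pos(): TCP position.
- get_ee_rot(): TCP orientation.
- get_ft_force(): force on the tool from outside, world axes, zero at the start.
- get_ft_torque(): the same for the moment, N m.
- get_grip_width(): opening from 0.0 (shut) to 1.0 (fully open).
- get_finger_force(): force on a finger pad.
Only numpy, scipy, OpenCV 4.12 (cv2) and the standard library are available. Lean on these libraries where they do the work, as an engineer would, in place of code of your own. Each camera call takes 0.05 s, during which the arm holds its last target. There are 200 camera calls.

## Task

Pull-test the glued ferrules: lay every loose bamboo stick in a slot of its own on the test rig, brass end towards the spring gauge, swing the clamp flap fully down over them, then draw the gauge's pull bar out until its pointer is level with the marker clip, hold it there for two seconds without pulling well past the clip, and let it go back home. Then swing the flap up out of the way again and lay the sticks flat, side by side, on the floor of the plywood tray; leave the other things on the bench where they are.

Things in the scene. Friction and masses are not known exactly. Their poses are not given: they have to be found in the camera images.
- rig: Pull-test rig fixed to the bench: base 210 (x) x 400 (y, from -130 to +270) x 10 mm. Origin on the bench surface under the middle slot; y axis along the slots towards the spring gauge, z up. Two combs across x, 8 mm thick, centred at y = +36 and -48 mm, tops 60 mm above the bench. Grey gauge housing at y 85 to 135 mm, 90 mm wide, 75 mm high.
- slot0 (a point): Where a stick's centre belongs in slot 0: rig x = -55 mm, y = 0, 40 mm above the bench. Slots in both combs are 18 mm wide, open upwards, floors 34 mm above the bench; the shaft lies in both combs, the stick's thick ends outside them (8 mm play each way). Between the combs 76 mm are free down to the base. Axes as the rig's.
- slot1 (a point): Where a stick's centre belongs in slot 1: rig x = 0 mm, y = 0, 40 mm above the bench. Slots in both combs are 18 mm wide, open upwards, floors 34 mm above the bench; the shaft lies in both combs, the stick's thick ends outside them (8 mm play each way). Between the combs 76 mm are free down to the base. Axes as the rig's.
- slot2 (a point): Where a stick's centre belongs in slot 2: rig x = 55 mm, y = 0, 40 mm above the bench. Slots in both combs are 18 mm wide, open upwards, floors 34 mm above the bench; the shaft lies in both combs, the stick's thick ends outside them (8 mm play each way). Between the combs 76 mm are free down to the base. Axes as the rig's.
- flap (a joint): Hinge angle of the clamp flap, rad: 0 = fully down over the sticks, grows as it swings up and away from the gauge, stop at 1.5. Stiff hinge: stays where it is left (2 to 4 N at its bar move it). Hinge axis along rig x at rig y = -120 mm, 66 mm above the bench. Plate 180 mm wide, reaching 100 mm from the hinge, rubber strip beneath. Above 1.25 it clears the sticks.
- flap_bar (a point): Middle of the flap's steel grip bar, 10 mm thick, 90 mm long along rig x, 33 mm off the flap's face; flap down, it is 90 mm from the hinge axis towards the gauge and 39 mm above it. It can be pinched from above, fingers either side, at any flap angle, and turns between the fingers. Axes turn with the flap.
- gauge (a joint): Draw-out of the spring gauge, m: 0 = home, grows as it is pulled along rig +y, stop at 0.105. Spring about 3 N at home plus 90 N/m; it goes back home when released.
- pull_bar (a point): Middle of the gauge's steel pull bar, 12 mm thick, 80 mm long along rig x, 55 mm above the bench, 37 mm from the housing when home; a D-shaped pull with a side rod at each end and free space behind its middle. Axes as the rig's.
- pointer (a point): Tip of the gauge's black pointer, 80 mm to the rig's -x side of the pull bar's middle; it moves with the bar along a ruled aluminium strip. Axes as the rig's.
- mark (a point): Middle tooth of the dark steel marker clip with a white line on the ruled strip, which shows how far to pull: 45 to 80 mm from the pointer's home. The clip stays put in a run. Axes as the rig's; pointer and clip are level when they have the same rig y.
- tray: Plywood tray fixed to the bench, 170 (x) x 190 (y) x 26 mm, walls and floor 6 mm. Origin at the centre of its underside, z up. Three sticks fit side by side along its y.
- stick0: Loose bamboo stick 140 mm long, 60 to 105 g, round shaft 12 mm thick; a square brass ferrule 24 x 24 mm, 22 mm long, on its +x end and a dark wooden square 24 x 24 mm, 10 mm long, on its -x end, so it does not roll and lies with its axis 12 mm above what it lies on. Origin on the axis at mid-length, x along the stick to the ferrule. None if absent.
- stick1: Loose bamboo stick 140 mm long, 60 to 105 g, round shaft 12 mm thick; a square brass ferrule 24 x 24 mm, 22 mm long, on its +x end and a dark wooden square 24 x 24 mm, 10 mm long, on its -x end, so it does not roll and lies with its axis 12 mm above what it lies on. Origin on the axis at mid-length, x along the stick to the ferrule. None if absent.
- stick2: Loose bamboo stick 140 mm long, 60 to 105 g, round shaft 12 mm thick; a square brass ferrule 24 x 24 mm, 22 mm long, on its +x end and a dark wooden square 24 x 24 mm, 10 mm long, on its -x end, so it does not roll and lies with its axis 12 mm above what it lies on. Origin on the axis at mid-length, x along the stick to the ferrule. None if absent.
- ferrule0 (a point): Centre of the brass ferrule of stick0, 59 mm from the stick's centre.
- ferrule1 (a point): Centre of the brass ferrule of stick1, 59 mm from the stick's centre.
- ferrule2 (a point): Centre of the brass ferrule of stick2, 59 mm from the stick's centre.
- tape_roll: Bystander: cardboard roll, 90 mm across, 35 mm high. Origin: centre of the underside.
- glue: Bystander: white bottle 48 mm across, 120 mm high. Origin: centre of the underside.
- spirit_jar: Bystander: glass jar 70 mm across, 80 mm high. Origin: centre of the underside.
- cap: Bystander: white plastic cap 32 mm across, 45 mm high. Origin: centre of the underside.
- brush: Bystander: brush lying down. Origin: centre of the underside.
- screwdriver: Bystander: screwdriver lying down. Origin: centre of the underside.
- sand_block: Bystander: cork sanding block 90 x 50 x 30 mm. Origin: centre of the underside.
Not all that is in view belongs to the job. Leave any white look-alike of the stick2 alone.

How it is judged:
On the way, in this order (a step that is already met when the one before it is completed fails the run):
1. every stick lies in a slot, ferrule towards the gauge, and the flap is down ((distance between stick0 and slot0 below 0.015 m or distance between stick0 and slot1 below 0.015 m or distance between stick0 and slot2 below 0.015 m) and y of each of ferrule0, ferrule1, ferrule2 in the frame of rig above 0.04 m and (distance between stick1 and slot0 below 0.015 m or distance between stick1 and slot1 below 0.015 m or distance between stick1 and slot2 below 0.015 m) and (distance between stick2 and slot0 below 0.015 m or distance between stick2 and slot1 below 0.015 m or distance between stick2 and slot2 below 0.015 m) and value of joint flap below 0.08 rad and value of joint gauge below 0.006 m), for 0.3 s.
2. the pointer is held within 5 mm of the clip for 1.5 s, sticks in their slots and flap down ((distance between stick0 and slot0 below 0.015 m or distance between stick0 and slot1 below 0.015 m or distance between stick0 and slot2 below 0.015 m) and y of each of ferrule0, ferrule1, ferrule2 in the frame of rig above 0.04 m and (distance between stick1 and slot0 below 0.015 m or distance between stick1 and slot1 below 0.015 m or distance between stick1 and slot2 below 0.015 m) and (distance between stick2 and slot0 below 0.015 m or distance between stick2 and slot1 below 0.015 m or distance between stick2 and slot2 below 0.015 m) and value of joint flap below 0.08 rad and y of pointer in the frame of mark between -0.005 and 0.005 m), for 1.5 s.
3. the gauge is back home and the flap is up again (value of joint gauge below 0.006 m and value of joint flap above 1 rad), for 0.2 s.
At the end, for the whole second after the job is handed in: Every stick lies at rest in the tray, flat on its floor (axis less than 24 mm above the underside of the tray); gauge home within 6 mm; flap raised by more than 1.0 rad (all of step 3 and x of stick0 in the frame of tray between -0.08 and 0.08 m and y of stick0 in the frame of tray between -0.09 and 0.09 m and z of each of stick0, stick1, stick2 in the frame of tray below 0.024 m and linear speed of each of stick0, stick1, stick2 below 0.02 m/s and x of stick1 in the frame of tray between -0.08 and 0.08 m and y of stick1 in the frame of tray between -0.09 and 0.09 m and x of stick2 in the frame of tray between -0.08 and 0.08 m and y of stick2 in the frame of tray between -0.09 and 0.09 m); the robot touches nothing.
It fails at once if the gauge is pulled more than 15 mm past the clip (y of pointer in the frame of mark above 0.015 m).
It fails at once if a bystander is moved by more than 5 cm (distance of any of tape_roll, glue, spirit_jar, cap, brush, screwdriver, sand_block from where it was at the start of the episode above 0.05 m).
Of stick0, stick1, stick2 only 2 to 3 are there at a start; the rules pass over those that are not, and their reading is None.
At some moment in a run one of stick0, stick1, stick2 may be knocked a few centimetres aside while the robot is not near it.
Once in a run the grip may slacken for a moment while it holds something.
It also fails if it takes over 210 s, if anything falls off the work surface, if the arm or the gripper's body presses on something with over 40 N, if the wrist force passes 120 N, or if a joint passes its speed limit or range.

## Working session

There is one attempt and no reset: what is moved stays moved. The work goes in short steps, each a Python script; the robot and the scene stay as the last script left them, time stands still between calls to the robot, and variables do not carry over. Pictures are saved under pics/ and viewed, at most 14 in all, crops included, and the job is handed in when it is done.

```bash
ls; mkdir -p pics; python3 - <<'E'
from station import *
import cv2,numpy as np
np.set_printoptions(precision=4,suppress=True)
ims=[]
for n in ["scene","side","wrist"]:
    im=read_camera(n); cv2.imwrite(f"pics/{n}0.png",im[:,:,::-1]); print(n,camera_info(n))
print(get_tcp_pos(),get_ee_rot(),get_time(),get_ft_force())
E
```

```text
pics
scene {'intrinsics': array([[401.5347,   0.    , 281.1732],
       [  0.    , 401.5347, 207.3012],
       [  0.    ,   0.    ,   1.    ]]), 'T': array([[-0.8048, -0.4417,  0.3964,  0.9314],
       [ 0.5932, -0.5776,  0.5608,  0.6788],
       [-0.0188,  0.6865,  0.7269,  0.9407],
       [ 0.    ,  0.    ,  0.    ,  1.    ]])}
side {'intrinsics': array([[521.181 ,   0.    , 280.8193],
       [  0.    , 521.181 , 217.2414],
       [  0.    ,   0.    ,   1.    ]]), 'T': array([[ 0.7968,  0.3108, -0.5182, -0.2226],
       [-0.6039,  0.3806, -0.7003, -0.9232],
       [-0.0204,  0.871 ,  0.4909,  0.7377],
       [ 0.    ,  0.    ,  0.    ,  1.    ]])}
wrist {'intrinsics': array([[325.1923,   0.    , 284.5471],
       [  0.    , 325.1923, 201.2034],
       [  0.    ,   0.    ,   1.    ]]), 'tool_from_camera': array([[-0.0006,  0.9532,  0.3023,  0.083 ],
       [ 1.    ,  0.0006,  0.0002, -0.001 ],
       [ 0.    ,  0.3023, -0.9532, -0.1612],
       [ 0.    ,  0.    ,  0.    ,  1.    ]])}
[0.2788 0.5589 0.2221] [-0.0001  0.2294  0.9733 -0.0005] 0.15 [-0.153   0.5154  0.1591]
```

View pics/scene0.png

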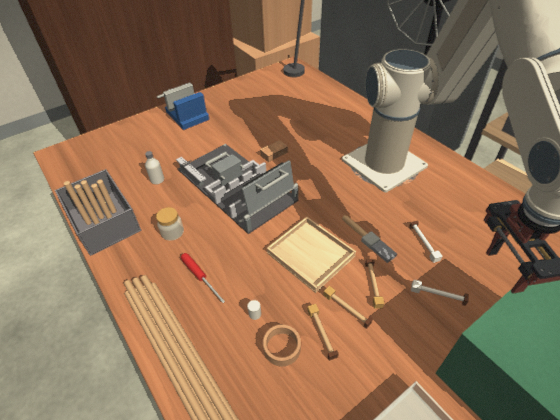

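View pics/side0.png

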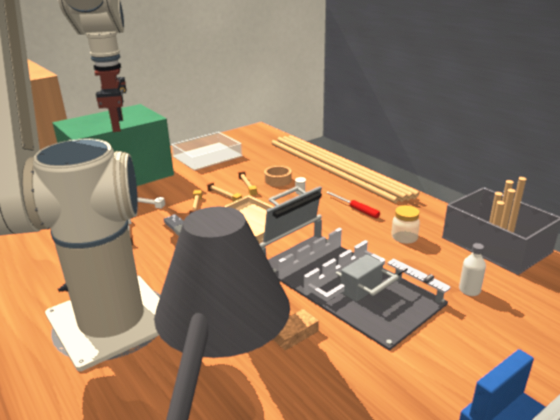

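Scene view: three bamboo sticks with brass ends lie at px (374,283), (347,306) and (321,330). There are two white look-alikes, at (426,240) and (440,291), which I'll leave alone. The rig is at (240,185) with its flap up, and the tray is at (312,252). The side view shows the rig at (355,280), with the clip and ruled strip near (418,275).

```bash
cat > h.py <<'E'
from station import *
import cv2,numpy as np
from scipy.spatial.transform import Rotation as R
np.set_printoptions(precision=4,suppress=True)
def rot(): q=get_ee_rot(); return R.from_quat([q[1],q[2],q[3],q[0]]).as_matrix()
def wristT():
    T=np.eye(4);T[:3,:3]=rot();T[:3,3]=get_tcp_pos();return T@camera_info("wrist")["tool_from_camera"]
def ray(n,uv,T=None):
    c=camera_info(n);K=c["intrinsics"];x=(uv[0]-K[0,2])/K[0,0];y=(uv[1]-K[1,2])/K[1,1]
    if n=="wrist":
        r=np.hypot(x,y);s=np.sin(r)/r if r>1e-9 else 1;d=np.array([x*s,-y*s,-np.cos(r)])
    else: T=c["T"];d=np.array([x,-y,-1])
    d=T[:3,:3]@d;return T[:3,3],d/np.linalg.norm(d)
def onz(n,uv,z,T=None):
    o,d=ray(n,uv,T);return o+d*(z-o[2])/d[2]
def tri(rs):
    A=sum(np.eye(3)-np.outer(d,d) for o,d in rs);b=sum((np.eye(3)-np.outer(d,d))@o for o,d in rs)
    p=np.linalg.solve(A,b);return p,[np.linalg.norm((np.eye(3)-np.outer(d,d))@(p-o)) for o,d in rs]
def down(yaw):
    # tool z down, tool y (closing) at angle yaw in world xy
    y=np.array([np.cos(yaw),np.sin(yaw),0]);z=np.array([0,0,-1.]);q=R.from_matrix(np.c_[np.cross(y,z),y,z]).as_quat()
    return np.array([q[3],q[0],q[1],q[2]])
def snap(name):
    T=wristT();im=read_camera("wrist");cv2.imwrite(f"pics/{name}.png",im[:,:,::-1]);np.save(f"pics/{name}.npy",T);return im,T
E
python3 - <<'E'
from h import *
for k,uv,z in [("s a brass",(376,262),.012),("s a dark",(377,302),.012),("b br",(330,292),.012),("b dk",(368,322),.012),("c br",(313,309),.012),("c dk",(331,354),.012),
 ("tray",(312,252),.01),("rig",(240,185),.03),("gauge",(224,164),.07),("tape",(282,345),.03),("glue",(154,170),.06),("white1",(426,240),.01),("white2",(440,291),.01),("green",(460,355),.1),("cap",(254,310),.04),("brush",(370,240),.01),("block",(275,151),.02),("jar",(170,225),.05)]:
    print(k,onz("scene",uv,z))
im=cv2.imread("pics/scene0.png")
a=cv2.resize(im[210:365,295:475],None,fx=4.4,fy=3.87,interpolation=cv2.INTER_CUBIC)
cv2.imwrite("pics/cropA.png",a)
E
```

```text
s a brass [0.339  0.2937 0.012 ]
s a dark [0.428  0.3845 0.012 ]
b br [0.5053 0.289  0.012 ]
b dk [0.4865 0.4108 0.012 ]
c br [0.573  0.3005 0.012 ]
c dk [0.6142 0.4171 0.012 ]
tray [0.4585 0.1573 0.01  ]
rig [ 0.4828 -0.188   0.03  ]
gauge [ 0.4904 -0.2687  0.07  ]
tape [0.6982 0.3367 0.03  ]
glue [ 0.6869 -0.3964  0.06  ]
white1 [0.1645 0.3254 0.01  ]
white2 [0.271  0.4605 0.01  ]
green [0.4274 0.6071 0.1   ]
cap [0.7027 0.2258 0.04  ]
brush [0.2947 0.2264 0.01  ]
block [ 0.2802 -0.2719  0.02  ]
jar [ 0.749  -0.1499  0.05  ]
```

View pics/cropA.png

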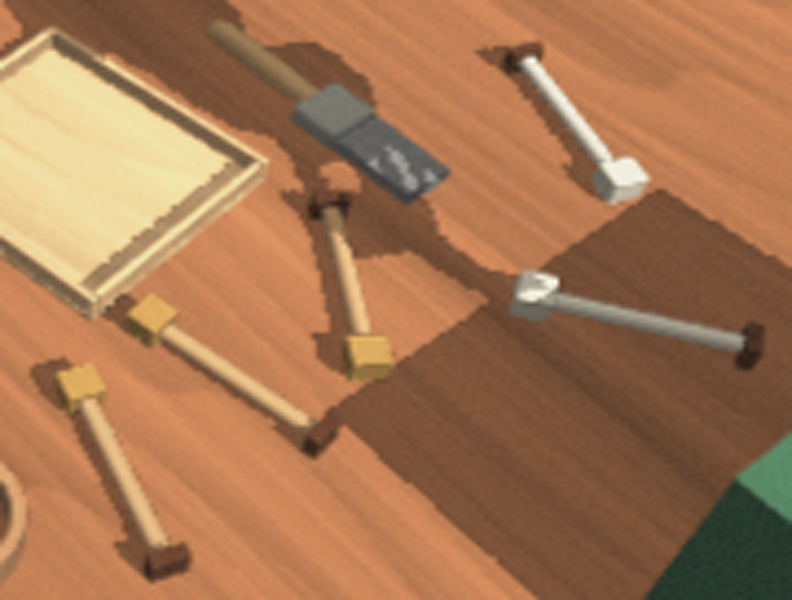

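The crop confirms it: three bamboo sticks with yellow brass squares at px (378,302), (330,292) and (313,309), each with a dark wooden end. The two white-ended ones at right are the decoys. Next I'll take wrist views of the sticks, tray and rig.

```bash
python3 - <<'E'
from h import *
p=get_tcp_pos();movel([p[0],p[1],.33],v=.2)
def go(x,y,z,yaw): move_pose([x,y,z],down(yaw))
go(.50,.36,.34,.6);snap("st1")
go(.56,.30,.34,.5);snap("st2")
go(.47,.15,.30,.3);snap("tr1")
go(.40,.10,.34,.3);snap("tr2")
go(.50,-.20,.36,-.4);snap("rg1")
go(.45,-.27,.36,-.5);snap("rg2")
print(get_time())
a=cv2.imread("pics/rg1.png");cv2.imwrite("pics/rg1v.png",cv2.resize(a,(800,600),interpolation=cv2.INTER_CUBIC))
a=cv2.imread("pics/rg2.png");cv2.imwrite("pics/rg2v.png",cv2.resize(a,(800,600),interpolation=cv2.INTER_CUBIC))
a=np.hstack([cv2.imread(f"pics/{n}.png") for n in("st1","tr1")]);cv2.imwrite("pics/stv.png",cv2.resize(a,(800,300),interpolation=cv2.INTER_AREA))
E
```

```text
5.5667
```

View pics/rg1v.png

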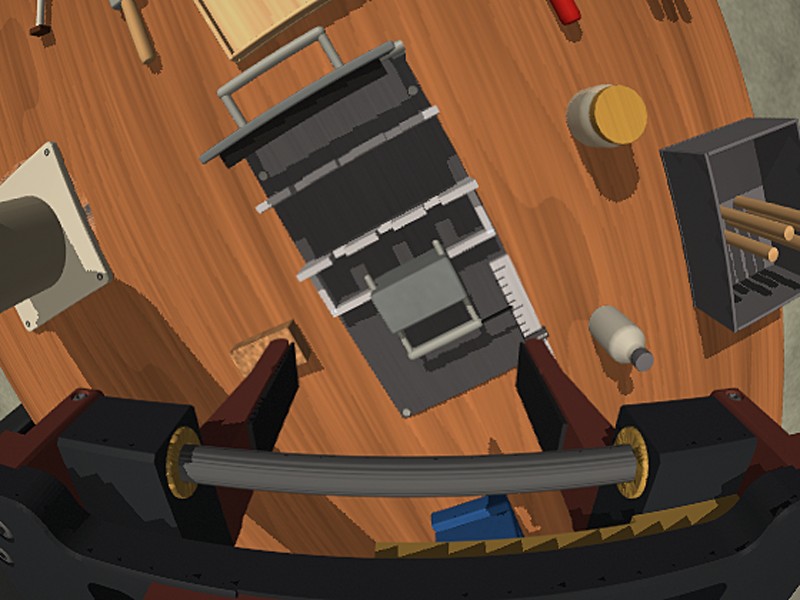

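View pics/rg2v.png

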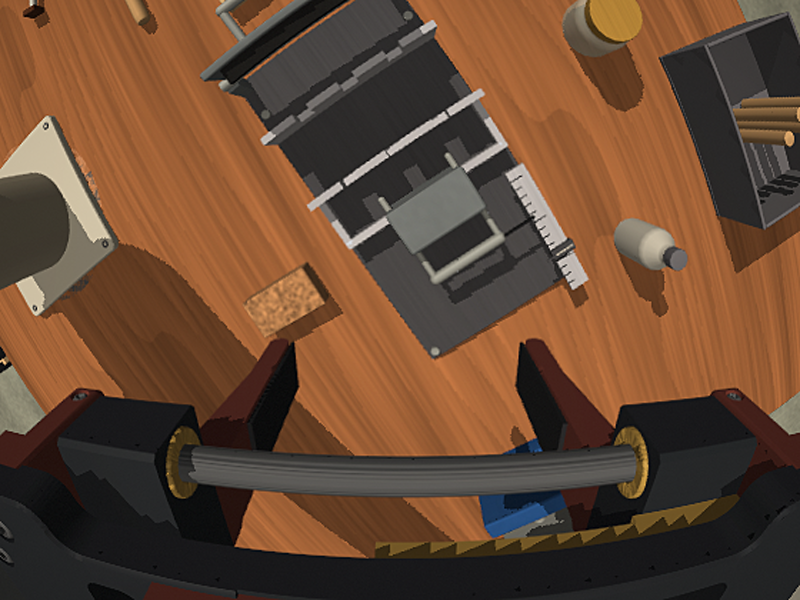

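View pics/stv.png

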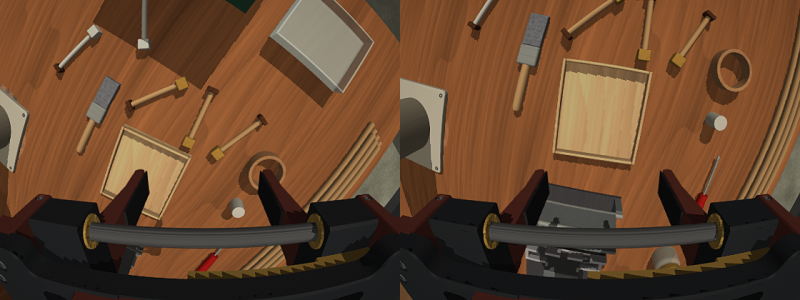

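Wrist views: rg1v shows the flap up at (300,100) with its bar at (270,65). The combs are at (350,160) and (390,230), the housing at (420,290), the pull bar at (440,340), and the clip partly hidden at (540,335). In rg2v the clip is at (565,248) and the pointer at (520,228). stv shows three sticks and the tray, nothing blocking.

```bash
python3 - <<'E'
from h import *
for n,(x0,x1,y0,y1),s in [("rg1",(135,395,15,265),2.4),("rg2",(140,420,0,256),2.34)]:
    a=cv2.imread(f"pics/{n}.png")[y0:y1,x0:x1];cv2.imwrite(f"pics/{n}c.png",cv2.resize(a,None,fx=s,fy=s,interpolation=cv2.INTER_CUBIC))
for n in("st1","st2","tr1"):
    a=cv2.imread(f"pics/{n}.png");T=np.load(f"pics/{n}.npy");hsv=cv2.cvtColor(a,cv2.COLOR_BGR2HSV)
    m=cv2.inRange(hsv,(18,90,90),(32,255,255));m[235:]=0
    k,l,st,c=cv2.connectedComponentsWithStats(m)
    for i in range(1,k):
        if st[i,4]>40: print(n,"brass",c[i],st[i],hsv[int(c[i][1]),int(c[i][0])],onz("wrist",c[i],.016,T))
E
```

```text
st1 brass [254.3106 116.5404] [246 107  18  20 235] [ 18 178 166] [0.4277 0.3848 0.016 ]
st1 brass [220.3665 201.3258] [179 182  85  40 221] [ 22 102 202] [0.4551 0.244  0.016 ]
st1 brass [190.7494 216.7965] [ 159  189   73   46 1951] [ 21 105 194] [0.4274 0.1929 0.016 ]
st1 brass [263.9821 198.7545] [255 189  19  20 224] [ 18 178 165] [0.5101 0.2868 0.016 ]
st1 brass [304.5097 214.835 ] [295 203  19  22 206] [ 18 181 166] [0.5778 0.3009 0.016 ]
st2 brass [233.2398  65.276 ] [224  56  19  19 221] [ 18 178 162] [0.427  0.3853 0.016 ]
st2 brass [251.3886 148.3362] [242 139  20  19 229] [ 18 179 160] [0.5097 0.2869 0.016 ]
st2 brass [209.4622 156.4933] [164 141  90  32 225] [ 23 100 196] [0.4579 0.2456 0.016 ]
st2 brass [179.095  193.7676] [ 143  151   78   84 3735] [ 18 114 190] [0.4385 0.1673 0.016 ]
st2 brass [295.1718 161.2555] [286 150  20  22 227] [ 18 179 162] [0.5772 0.3009 0.016 ]
st2 brass [236.5139 199.1597] [227 180  18  45 144] [ 19 111 190] [0.5256 0.2043 0.016 ]
tr1 brass [341.8566  76.186 ] [333  68  19  17 258] [ 18 180 159] [0.5103 0.2879 0.016 ]
tr1 brass [389.9957  83.7447] [380  74  20  21 235] [ 19 180 157] [0.5782 0.3023 0.016 ]
tr1 brass [295.9    91.652] [240  83 109  19 250] [ 24  96 194] [0.4575 0.2475 0.016 ]
tr1 brass [263.3169 151.5882] [ 223   99   88  119 6358] [ 18 115 189] [0.4393 0.1552 0.016 ]
tr1 brass [331.3682 139.5572] [325 115  13  56 201] [ 19 110 187] [0.5241 0.1996 0.016 ]
tr1 brass [274.5134 220.6652] [224 213 100  16 224] [ 23 100 192] [0.4835 0.0621 0.016 ]
```

View pics/rg1c.png

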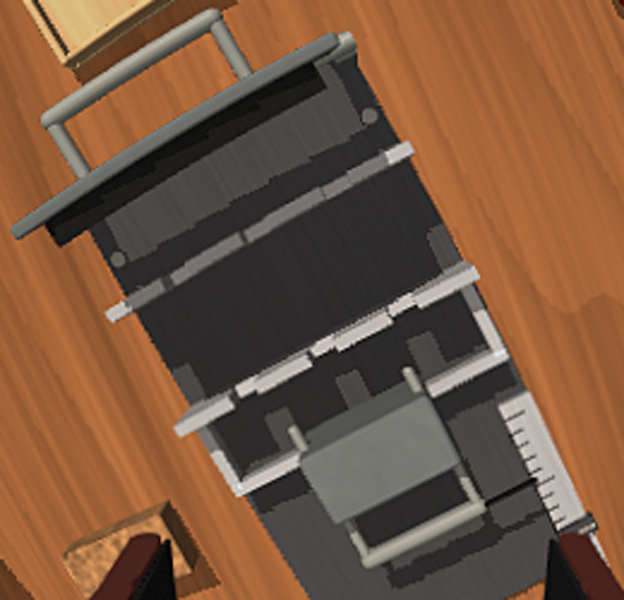

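View pics/rg2c.png

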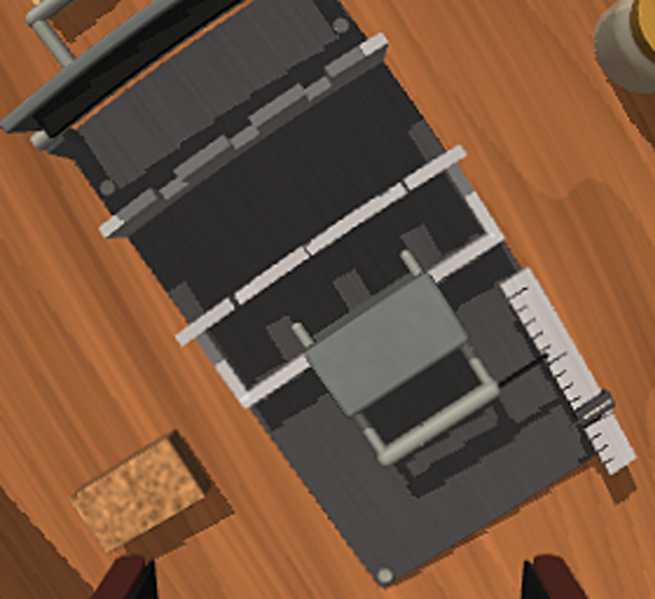

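rg1c and rg2c show the combs, with +36 ends at rg2c (183,339) and (464,153). The housing top is at (303,345)…(468,340), the pull bar at (385,458) to (492,388), the pointer tip at (548,355), and the clip at (595,405). I'll fit the rig pose from these points and measure the sticks and tray by triangulation.

```bash
cat > meas.py <<'E'
from h import *
from scipy.optimize import least_squares
f1=lambda p:("rg1",np.array(p)/2.4+(135,15)); f2=lambda p:("rg2",np.array(p)/2.34+(140,0))
T={n:np.load(f"pics/{n}.npy") for n in("rg1","rg2","st1","st2","tr1","tr2")}
h=None
obs=[ # (view,pixel), rig xyz in mm with 'L' unknown comb half-length; image right = rig -x
 (f1((179,432)),('L',36,60)),(f1((477,270)),('-L',36,60)),(f2((183,339)),('L',36,60)),(f2((464,153)),('-L',36,60)),
 (f1((109,316)),('L',-48,60)),(f1((410,150)),('-L',-48,60)),(f2((104,233)),('L',-48,60)),(f2((384,40)),('-L',-48,60)),
 (f1((302,462)),(45,85,75)),(f1((428,393)),(-45,85,75)),(f1((335,523)),(45,135,75)),
 (f2((304,345)),(45,85,75)),(f2((426,272)),(-45,85,75)),(f2((347,413)),(45,135,75)),(f2((468,338)),(-45,135,75)),]
def res(q,out=False):
    x,y,a,L,z=q;r=[]
    for (n,uv),p in obs:
        px={'L':L,'-L':-L}.get(p[0],p[0] if not isinstance(p[0],str) else 0)
        px=px if isinstance(p[0],str) else p[0]/1000
        P=np.array([x+np.cos(a)*px-np.sin(a)*p[1]/1000,y+np.sin(a)*px+np.cos(a)*p[1]/1000,z+p[2]/1000])
        o,d=ray("wrist",uv,T[n]);v=P-o;r.append(v-d*(v@d))
    return np.array(r) if out else np.ravel(r)
s=least_squares(res,[.48,-.18,2.8,.095,0],loss="soft_l1",f_scale=.002)
print("rig x y yaw L dz",s.x);print(np.linalg.norm(res(s.x,True),axis=1)*1000)
np.save("rig.npy",s.x[:3])
x,y,a=s.x[:3]
def torig(P): d=np.array(P)-[x,y,0];return np.array([np.cos(a)*d[0]+np.sin(a)*d[1],-np.sin(a)*d[0]+np.cos(a)*d[1],d[2]])
W=lambda o:ray("wrist",o[1],T[o[0]])
p,e=tri([W(f1((535,482))),W(f2((548,355)))]);print("pointer rig",torig(p),e)
print("pull bar ends rig",*[torig(tri([W(f1(u)),W(f2(v))])[0]) for u,v in[((368,560),(386,458)),((480,508),(492,388))]])
print("flap bar ends rig",*[torig(tri([W(f1(u)),W(f2(v))])[0]) for u,v in[((48,120),(36,15))]])
cl=f2((595,405));
for z in(.05,.06): print("clip rig @z",z,torig(onz("wrist",cl[1],z,T["rg2"])),"pointer@z",torig(onz("wrist",f2((548,355))[1],z,T["rg2"])))
# sticks
K={}
for n in("st1","st2"):
    hsv=cv2.cvtColor(cv2.imread(f"pics/{n}.png"),cv2.COLOR_BGR2HSV)
    br=cv2.inRange(hsv,(15,150,90),(24,255,255));br[235:]=0
    sh=cv2.inRange(hsv,(14,60,110),(30,255,255));sh[235:]=0
    k,l,st,c=cv2.connectedComponentsWithStats(sh);kb,lb,sb,cb=cv2.connectedComponentsWithStats(br)
    for i in range(1,kb):
        if sb[i,4]<80: continue
        m=(l==np.bincount(l[lb==i]).argmax())
        ys,xs=np.nonzero(m);vx,vy,x0,y0=cv2.fitLine(np.c_[xs,ys][(lb[m]!=i)].astype(np.float32),cv2.DIST_HUBER,0,.01,.01).ravel() if (m&(lb!=i)).sum()>30 else (0,0,0,0)
        K.setdefault(n,[]).append((cb[i],m.sum(),(x0,y0),(vx,vy)))
for u in K["st1"]:
    b=[ray("wrist",u[0],T["st1"])];pu=onz("wrist",u[0],.016,T["st1"])
    v=min(K["st2"],key=lambda v:np.linalg.norm(onz("wrist",v[0],.016,T["st2"])-pu))
    p,e=tri(b+[ray("wrist",v[0],T["st2"])]);
    out=[]
    for n,w in(("st1",u),("st2",v)):
        A=onz("wrist",np.array(w[2])-15*np.array(w[3]),.014,T[n]);B=onz("wrist",np.array(w[2])+15*np.array(w[3]),.014,T[n])
        if np.linalg.norm(A[:2]-p[:2])<np.linalg.norm(B[:2]-p[:2]):A,B=B,A
        d=(B-A)[:2];out+=[np.arctan2(d[1],d[0]),onz("wrist",w[2],.014,T[n])[:2]]
    print("stick brass",p,e,"areas",u[1],v[1],"yaw/shaftmid",*out)
for n in("tr1","st2"):
    hsv=cv2.cvtColor(cv2.imread(f"pics/{n}.png"),cv2.COLOR_BGR2HSV);m=cv2.inRange(hsv,(16,60,120),(32,140,255));m[222:]=0
    m=cv2.morphologyEx(m,cv2.MORPH_CLOSE,np.ones((9,9)))
    c=max(cv2.findContours(m,0,2)[0],key=cv2.contourArea);b=cv2.approxPolyDP(c,8,True)[:,0]
    print(n,"tray rim corners z.026",*[(q.tolist(),onz("wrist",q.astype(float),.026,T[n])[:2].round(4)) for q in b])
E
python3 meas.py
```

```text
rig x y yaw L dz [ 0.4748 -0.159   3.2359  0.1057 -0.0103]
[1.7887 0.4866 1.5419 1.788  1.812  1.982  1.0472 0.8283 4.1311 1.5133
 0.7128 4.4494 1.4348 3.5048 1.9754]
pointer rig [-0.0797  0.1684  0.0694] [np.float64(0.0004677397364372042), np.float64(0.0004677397364371299)]
pull bar ends rig [0.0413 0.1726 0.0525] [-0.0403  0.1688  0.0643]
flap bar ends rig [ 0.0432 -0.1403  0.1686]
clip rig @z 0.05 [-0.0937  0.2206  0.05  ] pointer@z [-0.083   0.1743  0.05  ]
clip rig @z 0.06 [-0.092   0.2167  0.06  ] pointer@z [-0.0815  0.1714  0.06  ]
stick brass [0.4278 0.3854 0.0218] [np.float64(0.00010709497240236446), np.float64(0.00010709497240229695)] areas 233 219 yaw/shaftmid 0.0 [-0.1735  0.3279] 0.0 [-0.1126  0.3356]
stick brass [0.5097 0.2877 0.018 ] [np.float64(0.00018385368488633215), np.float64(0.00018385368488636834)] areas 692 720 yaw/shaftmid -1.3980153245396236 [0.4993 0.3489] -1.3994724280883317 [0.4993 0.3491]
stick brass [0.5771 0.3018 0.019 ] [np.float64(5.126575174008403e-05), np.float64(5.1265751740052746e-05)] areas 669 724 yaw/shaftmid -1.8742498264690024 [0.5955 0.3615] -1.8793069182148912 [0.5951 0.3613]
tr1 tray rim corners z.026 ([230, 81], array([0.3692, 0.2363])) ([213, 213], array([0.3942, 0.0504])) ([329, 221], array([0.5581, 0.0884])) ([352, 101], array([0.5323, 0.2592]))
st2 tray rim corners z.026 ([155, 138], array([0.368 , 0.2344])) ([136, 221], array([0.389 , 0.0897])) ([240, 221], array([0.5461, 0.1781])) ([256, 168], array([0.5297, 0.2656]))
```

```bash
sed -i 's/^s=least_squares.*/s=least_squares(lambda q:res([*q,.105,0]),[.48,-.18,3.2],loss="soft_l1",f_scale=.002);s.x=np.r_[s.x,.105,0]/' meas.py; python3 meas.py | head -8; python3 - <<'E'
from h import *
x,y,a=np.load("rig.npy")
W=lambda u,v:(x+np.cos(a)*u-np.sin(a)*v,y+np.sin(a)*u+np.cos(a)*v)
th=a-np.pi
move_pose([*W(0,0),.23],down(th));snap("ra")
move_pose([*W(0,20),.25],down(th+np.pi/2));snap("rb")
move_pose([*W(-50,.215) if 0 else W(-.04,.20),.24],down(th));snap("rc")
A=cv2.imread("pics/ra.png")[:240];C=cv2.imread("pics/rc.png")[60:240];
cv2.imwrite("pics/rav.png",cv2.resize(np.vstack([A,C]),(800,600),interpolation=cv2.INTER_CUBIC))
B=cv2.imread("pics/rb.png")[:240];cv2.imwrite("pics/rbv.png",cv2.resize(B,(800,343),interpolation=cv2.INTER_CUBIC))
print(get_time())
E
```

```text
rig x y yaw L dz [ 0.4756 -0.1583  3.2374  0.105   0.    ]
[1.2135 0.9588 2.6011 3.2131 0.7601 3.4618 1.5232 3.0881 3.54   0.6148
 3.852  4.9229 2.8883 5.0152 4.2067]
pointer rig [-0.0786  0.1691  0.0694] [np.float64(0.0004677397364372042), np.float64(0.0004677397364371299)]
pull bar ends rig [0.0424 0.1731 0.0525] [-0.0392  0.1695  0.0643]
flap bar ends rig [ 0.0438 -0.1398  0.1686]
clip rig @z 0.05 [-0.0926  0.2213  0.05  ] pointer@z [-0.0819  0.175   0.05  ]
clip rig @z 0.06 [-0.0909  0.2175  0.06  ] pointer@z [-0.0804  0.1721  0.06  ]  File "<stdin>", line 7
    move_pose([*W(-50,.215) if 0 else W(-.04,.20),.24],down(th));snap("rc")
                            ^^
SyntaxError: invalid syntax
```

```bash
python3 - <<'E'
from h import *
x,y,a=np.load("rig.npy")
W=lambda u,v:(x+np.cos(a)*u-np.sin(a)*v,y+np.sin(a)*u+np.cos(a)*v)
th=a-np.pi
move_pose([*W(0,0),.23],down(th));snap("ra")
move_pose([*W(0,.02),.25],down(th+np.pi/2));snap("rb")
move_pose([*W(-.04,.20),.24],down(th));snap("rc")
A=cv2.imread("pics/ra.png")[:240];C=cv2.imread("pics/rc.png")[60:240];
cv2.imwrite("pics/rav.png",cv2.resize(np.vstack([A,C]),(800,600),interpolation=cv2.INTER_CUBIC))
B=cv2.imread("pics/rb.png")[:240];cv2.imwrite("pics/rbv.png",cv2.resize(B,(800,343),interpolation=cv2.INTER_CUBIC))
print(get_time())
E
```

```text
9.0917
```

View pics/rav.png

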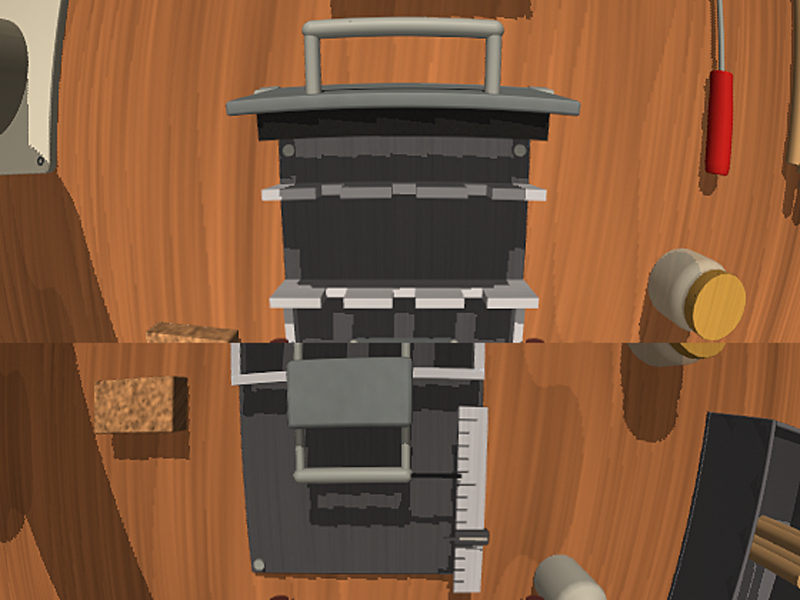

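View pics/rbv.png

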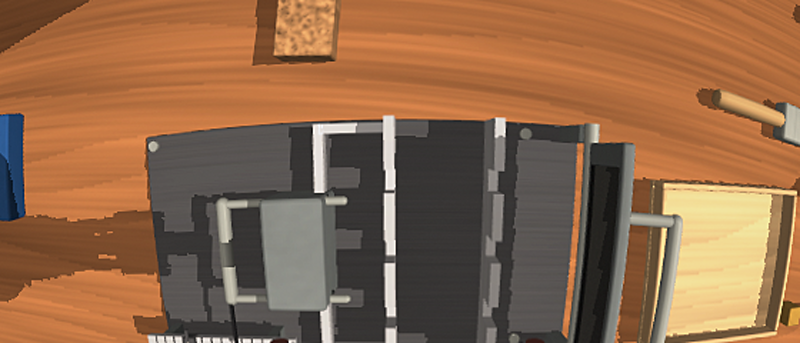

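rav (top) now shows the +36 comb slots clearly at disp columns 335, 404 and 476, row 302, with comb ends at 271 and 539. In the lower half, the pull bar is at row 475, the pointer tip at (462,476) and the clip at (473,537). rbv shows the combs at columns 389 and 499. I'll refit with wrist-camera bias included.

```bash
cat > fit.py <<'E'
from h import *
from scipy.optimize import least_squares
ns=("rg1","rg2","ra","rb","rc");T={n:np.load(f"pics/{n}.npy") for n in ns}
s=560/800
f1=lambda p:("rg1",np.array(p)/2.4+(135,15)); f2=lambda p:("rg2",np.array(p)/2.34+(140,0))
fa=lambda p:("ra",np.array(p)*s);fb=lambda p:("rb",np.array(p)*s);fc=lambda p:("rc",(np.array(p)-(0,343))*s+(0,60))
obs=[(f1((179,432)),(105,36,60)),(f1((477,270)),(-105,36,60)),(f2((183,339)),(105,36,60)),(f2((464,153)),(-105,36,60)),
 (f1((109,316)),(105,-48,60)),(f1((410,150)),(-105,-48,60)),(f2((104,233)),(105,-48,60)),(f2((384,40)),(-105,-48,60)),
 (fa((271,300)),(105,36,60)),(fa((539,300)),(-105,36,60)),(fa((335,300)),(55,36,60)),(fa((404.5,300)),(0,36,60)),(fa((476,300)),(-55,36,60)),
 (fa((262,194)),(105,-48,60)),(fa((547,194)),(-105,-48,60)),
 (fb((389,117)),(105,36,60)),(fb((499,119)),(105,-48,60)),
 (fc((290,424)),(45,135,75)),(fc((411,424)),(-45,135,75)),(fc((288,360)),(45,85,75)),(fc((411,358)),(-45,85,75))]
def W3(q,p): x,y,a=q[:3];p=np.array(p)/1e3;return np.array([x+np.cos(a)*p[0]-np.sin(a)*p[1],y+np.sin(a)*p[0]+np.cos(a)*p[1],p[2]])
def rb(n,uv,b):
    o,d=ray("wrist",uv,T[n]);tc=camera_info("wrist")["tool_from_camera"];Rt=T[n][:3,:3]@tc[:3,:3].T
    return o+Rt@b,d
def res(q):
    r=[]
    for (n,uv),p in obs:
        o,d=rb(n,uv,q[3:6]);v=W3(q,p)-o;r.append(v-d*(v@d))
    return np.r_[np.ravel(r)/.0015,q[3:6]/.002]
sol=least_squares(res,[.4756,-.158,3.237,0,0,0],loss="soft_l1")
q=sol.x;print("rig",q[:3],"bias",q[3:]);print(np.linalg.norm(res(q)[:-3].reshape(-1,3),axis=1)*1.5)
np.save("rig.npy",q[:3]);np.save("bias.npy",q[3:])
def torig(P): d=np.array(P)-[q[0],q[1],0];c,s_=np.cos(q[2]),np.sin(q[2]);return np.array([c*d[0]+s_*d[1],-s_*d[0]+c*d[1],d[2]])*1e3
def oz(o,z): a,d=rb(*o,q[3:]);return torig(a+d*(z-a[2])/d[2])
for k,o in dict(ptr=fc((462,476)),clip=fc((473,537)),bar1=fc((298,474)),bar2=fc((407,474))).items(): print(k,oz(o,.055))
print("ptr tri",torig(tri([rb(*o,q[3:]) for o in(f1((535,482)),f2((548,355)),fc((462,476)))])[0]),"clip tri",torig(tri([rb(*o,q[3:]) for o in(f2((595,405)),fc((473,537)))])[0]))
print("flapbar tri", torig(tri([rb(*o,q[3:]) for o in(fa((305,27)),f1((48,120)))])[0]), torig(tri([rb(*o,q[3:]) for o in(fa((501,29)),f1((217,14)))])[0]))
E
python3 fit.py
```

```text
rig [ 0.4745 -0.1576  3.2365] bias [ 0.0005 -0.0008 -0.0053]
[1.4238 0.3258 1.978  2.4402 0.759  2.6145 0.411  1.2269 0.9518 1.298
 1.2361 0.805  0.7599 1.6683 1.4141 0.8311 1.0344 3.7722 2.663  0.6622
 2.0986]
ptr [-82.6535 173.4513  55.    ]
clip [-93.0304 222.2713  55.    ]
bar1 [ 44.1282 171.3471  55.    ]
bar2 [-40.4719 172.223   55.    ]
ptr tri [-79.9298 170.3997  71.6276] clip tri [-94.7579 224.9864  45.6178]
flapbar tri [  55.7115 -152.3785  135.0663] [ -47.6763 -142.3931  167.0154]
```

```bash
cat >> h.py <<'E'
def rigW(u,v):
    x,y,a=np.load("rig.npy");return np.array([x+np.cos(a)*u-np.sin(a)*v,y+np.sin(a)*u+np.cos(a)*v])
def wnear(th,ref):  # bring angle near ref by half turns not allowed: full turns only
    return ref+(th-ref+np.pi)%(2*np.pi)-np.pi
def oz(uv,z,T):
    o,d=ray("wrist",uv,T);tc=camera_info("wrist")["tool_from_camera"]
    o=o+(T[:3,:3]@tc[:3,:3].T)@np.load("bias.npy");return (o+d*(z-o[2])/d[2])[:2]
def find(im,T,rows=235):
    hsv=cv2.cvtColor(im,cv2.COLOR_RGB2HSV)
    cc=lambda m:[(c,s[4]) for s,c in list(zip(*cv2.connectedComponentsWithStats(m)[2:]))[1:]]
    br=cv2.inRange(hsv,(15,150,70),(24,255,255));br[rows:]=0
    dk=cv2.inRange(hsv,(0,60,0),(14,255,75))|cv2.inRange(hsv,(165,60,0),(180,255,75));dk[rows:]=0
    D=[oz(c,.012,T) for c,s in cc(dk) if 15<s<400];out=[]
    for c,s in cc(br):
        if s<80: continue
        p=oz(c,.014,T);best=min(D,key=lambda d:abs(np.linalg.norm(d-p)-.122),default=None)
        if best is None: out.append((p,None,None));continue
        d=p-best;L=np.linalg.norm(d);out.append((p-.059*d/L,np.arctan2(d[1],d[0]),L))
    return out
def pick(c,yaw,z=.006,g=.010,op=.45):
    th=yaw+np.pi/2;q1=np.arctan2(c[1],c[0]);th=wnear(th,q1)
    p=np.array(c)+g*np.array([np.cos(yaw),np.sin(yaw)])
    command_gripper(op);move_pose([*p,z+.12],down(th));movel([*p,z+.03],v=.2)
    hit=movel([*p,z],v=.06,until_force=8)
    command_gripper(0.0);w=get_grip_width();movel([*p,z+.12],v=.15)
    print("pick hit",hit,"w",w,get_grip_width(),"F",get_finger_force(),"t",get_time())
E
python3 - <<'E'
from h import *
for n in("st1","st2"):
    for r in find(cv2.imread(f"pics/{n}.png")[:,:,::-1].copy(),np.load(f"pics/{n}.npy")): print(n,*r)
E
```

```text
st1 [0.3945 0.3348] 0.9943763213170527 0.12502545527801892
st1 [0.4989 0.343 ] -1.3857797804856264 0.12516375243960617
st1 [0.593  0.3564] -1.852087509238648 0.12407769939303719
st2 [0.4447 0.441 ] -1.9174665569820324 0.12346673473674843
st2 [0.4989 0.344 ] -1.4064565449499895 0.12212177197726541
st2 [0.5936 0.3571] -1.8595587087360286 0.12418086831204983
```

```bash
cat >> h.py <<'E'
def place(slot,zp=.035,g=.010,dx=0,dy=0):
    a=np.load("rig.npy")[2];th=a-np.pi;p=rigW((-.055,0,.055)[slot]+dx,g+dy)
    move_pose([*p,.26],down(th));w0=get_grip_width();movel([*p,.13],v=.2)
    hit=movel([*p,zp],v=.07,until_force=8);f=get_ft_force()
    print("place hit",hit,"z",get_tcp_pos()[2],"w",w0,get_grip_width(),"F",f,"t",get_time());return hit
def release(op=.34):
    command_gripper(op);p=get_tcp_pos();movel([p[0],p[1],.14],v=.15)
E
python3 - <<'E'
from h import *
move_pose([.50,.36,.34],down(.6));im,T=snap("st3")
for r in find(im,T): print(*r)
pick((.4995,.345),-1.399)
p=get_tcp_pos();movel([p[0],p[1],.26],v=.2)
place(1)
im,T=snap("pl1")
E
```

```text
[0.3946 0.3348] 0.9958849837805516 0.124241501389963
[0.4984 0.3429] -1.3810294992099181 0.1251517166348622
[0.5928 0.3563] -1.8498235005842039 0.12395164051989287
pick hit False w 0.1293382617878599 0.12859155769487798 F 29.99985694885254 t 16.2083
place hit False z 0.03541849229917096 w 0.13956935875249074 0.125864586358462 F [-0.2946  0.3732  0.1674] t 21.1583
```

```bash
python3 - <<'E'
from h import *
release();p=get_tcp_pos();movel([p[0],p[1],.24],v=.2);im,T=snap("pl1b")
x=oz;hsv=cv2.cvtColor(im,cv2.COLOR_RGB2HSV)
cv2.imwrite("pics/pl1v.png",cv2.resize(im[:260,:,::-1],(800,371),interpolation=cv2.INTER_CUBIC))
move_pose([.44,.36,.30],down(.8));im2,T2=snap("sA")
for r in find(im2,T2): print(*r)
cv2.imwrite("pics/sAv.png",np.vstack([cv2.resize(im[40:240,120:440,::-1],(480,300)),cv2.resize(im2[20:220,120:440,::-1],(480,300),interpolation=cv2.INTER_CUBIC)]))
E
```

```text
[0.3945 0.3355] 0.9770826426881938 0.1256502959676977
```

View pics/sAv.png

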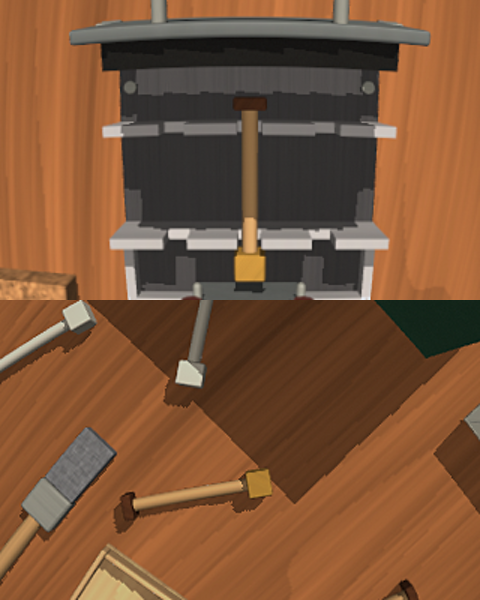

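Top: the stick sits in the middle slot, brass towards the gauge. Bottom: stick A has brass at disp (258,484) and its dark end at (127,505), clear of the brush. I'll pick it using these pixels.

```bash
python3 - <<'E'
from h import *
T=np.load("pics/sA.npy");px=lambda u,v:(u/1.5+120,(v-300)/1.5+20)
b=oz(px(258,484),.014,T);s1=oz(px(140,502),.013,T);s2=oz(px(243,489),.013,T);dk=oz(px(127,506),.013,T)
yaw=np.arctan2(*(s2-s1)[::-1]);print(b,dk,yaw,np.linalg.norm(b-dk))
c=b-.059*np.array([np.cos(yaw),np.sin(yaw)]);print(c)
pick(c,yaw)
p=get_tcp_pos();movel([p[0],p[1],.26],v=.2)
place(2)
release();p=get_tcp_pos();movel([p[0],p[1],.24],v=.2);snap("pl2")
move_pose([.54,.36,.32],down(.6));im,T=snap("sC")
for r in find(im,T): print(*r)
E
```

```text
[0.4283 0.3831] [0.355  0.2795] 0.9124791746178471 0.1268809707026686
[0.3922 0.3364]
pick hit False w 0.12739069013779375 0.12621936199282868 F 29.806934595108032 t 29.875
place hit False z 0.03536943381719625 w 0.12517376813137632 0.12687727786936337 F [ 0.2932 -0.3241 -0.7565] t 34.875
[0.5929 0.356 ] -1.8560410058318149 0.12520686886356075
```

```bash
python3 - <<'E'
from h import *
pick((.593,.3565),-1.865)
p=get_tcp_pos();movel([p[0],p[1],.26],v=.2)
place(0)
release();p=get_tcp_pos();movel([p[0],p[1],.22],v=.2)
move_pose([*rigW(0,.03),.26],down(np.load("rig.npy")[2]-np.pi))
im,T=snap("pl3")
cv2.imwrite("pics/pl3v.png",cv2.resize(im[:250,80:480,::-1],(800,500),interpolation=cv2.INTER_CUBIC))
E
```

```text
pick hit False w 0.1276471713784261 0.12587486433711098 F 29.993215799331665 t 42.9583
place hit False z 0.03542615299996181 w 0.12883101945187847 0.12824768523646277 F [ 0.0393  0.2208 -1.2907] t 47.9417
```

View pics/pl3v.png

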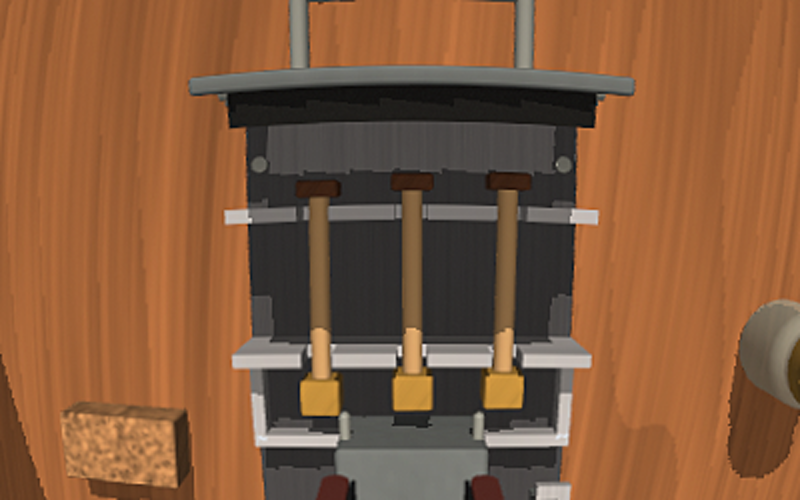

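All three sticks lie in their slots, brass ends towards the gauge (disp (320,393), (412,391) and (503,390)). Next the flap: I'll get its angle from two views, pinch the bar and swing it down.

```bash
cat >> h.py <<'E'
def bar(t,p=.0): # bar middle world at flap angle t
    v=-.120+.090*np.cos(t)-.039*np.sin(t);z=.066+.090*np.sin(t)+.039*np.cos(t);return np.array([*rigW(0,v),z])
def bq():
    a=np.load("rig.npy")[2];return down(wnear(a-np.pi/2,0) if 0 else wnear(a+np.pi/2,-1.4))
DZ=np.array([0,0,-.014])
E
python3 - <<'E'
from h import *
ts=np.linspace(1.0,1.55,56)
tc=camera_info("wrist")["tool_from_camera"]
for n,uv in(("ra",(403/800*560,28*.7)),("rg1",(132.5/2.4+135,67/2.4+15))):
    T=np.load(f"pics/{n}.npy");o,d=ray("wrist",uv,T);o=o+(T[:3,:3]@tc[:3,:3].T)@np.load("bias.npy")
    e=[np.linalg.norm((np.eye(3)-np.outer(d,d))@(bar(t)-o)) for t in ts];i=int(np.argmin(e));print(n,ts[i],e[i])
print(bar(1.5),bq(),inverse_kinematics(bar(1.5)+DZ,bq()),inverse_kinematics(bar(0)+DZ,bq()))
E
```

```text
ra 1.3900000000000001 0.0006633455056579956
rg1 1.4 0.0007506900921514985
[ 0.46   -0.0057  0.1585] [0.     0.9989 0.0474 0.    ] [-0.0384  0.3044  2.0441 -0.      0.7931  1.4375] [-0.2888  0.4359  2.0113 -0.      0.6944  1.1871]
```

```bash
python3 - <<'E'
from h import *
q=bq();t0=1.395
command_gripper(.29)
move_pose(bar(t0)+[0,0,.10],q)
hit=movel(bar(t0)+DZ,v=.08,until_force=6);print("descend hit",hit,get_tcp_pos()-bar(t0))
if not hit:
    command_gripper(0);print("w",get_grip_width(),get_finger_force(),get_ft_force())
    for t in np.linspace(t0,0,10)[1:]:
        h=movel(bar(t)+DZ,v=.08,until_force=30);print(round(t,2),h,get_grip_width(),get_ft_force(),(get_tcp_pos()-bar(t)-DZ)*1e3)
        if h: break
print(get_time())
E
```

```text
descend hit False [ 0.0004 -0.     -0.0136]
w 0.10477060236404735 30.00055968761444 [-0.9859  1.1408  3.1796]
1.24 False 0.10337761739008965 [-1.8908 -1.3138  4.9801] [ 0.1292 -0.4588  0.2494]
1.08 False 0.09774577935392129 [-1.5833 -2.3753  3.2749] [-0.0192 -0.5212 -0.0011]
0.93 False 0.10355802828401588 [-0.6493 -1.6789  0.4416] [-0.1402 -0.3342 -0.2158]
0.78 False 0.10386292359098434 [ 0.2892 -0.979  -2.8744] [-0.2278 -0.5024 -0.4866]
0.62 False 0.10385883487813624 [-0.1859 -0.6906 -3.6173] [-0.2484 -0.3308 -0.4759]
0.47 False 0.10829236687269725 [-1.6845  0.1141 -3.5316] [-0.2011 -0.3176 -0.3113]
0.31 False 0.10301593898917226 [-1.8754  0.614  -4.2032] [-0.1665 -0.0873 -0.2565]
0.16 False 0.10169310641940608 [-1.7198  2.3792 -4.4872] [-0.042   0.075  -0.1521]
0.0 True 0.10435547000924461 [-0.0164  2.3092  4.0888] [ 0.0375  0.8986 -0.1833]
57.275
```

```bash
python3 - <<'E'
from h import *
command_gripper(.29);print(get_ft_force());p=get_tcp_pos();movel([p[0],p[1],.22],v=.15)
q=bq();P=lambda y,z:[*rigW(0,y),z]
move_pose(P(.172,.20),q);snap("g0")
h=movel(P(.172,.039),v=.08,until_force=6);print("hit",h,get_tcp_pos())
if not h:
    command_gripper(0);print("w",get_grip_width(),get_finger_force(),get_ft_force())
    movel(P(.212,.039),v=.06);print(get_grip_width(),get_ft_force());wait(.3);im,T=snap("g1")
    sd=read_camera("side");cv2.imwrite("pics/sd1.png",sd[:,:,::-1])
    A=cv2.resize(im[0:200,160:480,::-1],(800,500),interpolation=cv2.INTER_CUBIC)
    B=cv2.resize(sd[170:340,250:470,::-1],(800//3,206),interpolation=cv2.INTER_AREA)
    A=np.vstack([A,np.zeros((100,800,3),np.uint8)]);A[600-206:,:266]=B
    cv2.imwrite("pics/g1v.png",A)
print(get_time())
E
```

```text
[0.3499 0.5014 0.4663]
hit False [ 0.491  -0.329   0.0394]
w 0.128046166219751 30.000779628753662 [-0.5815  2.4248  2.71  ]
0.12716342775184097 [1.2846 5.4257 6.0165]
63.4167
```

View pics/g1v.png

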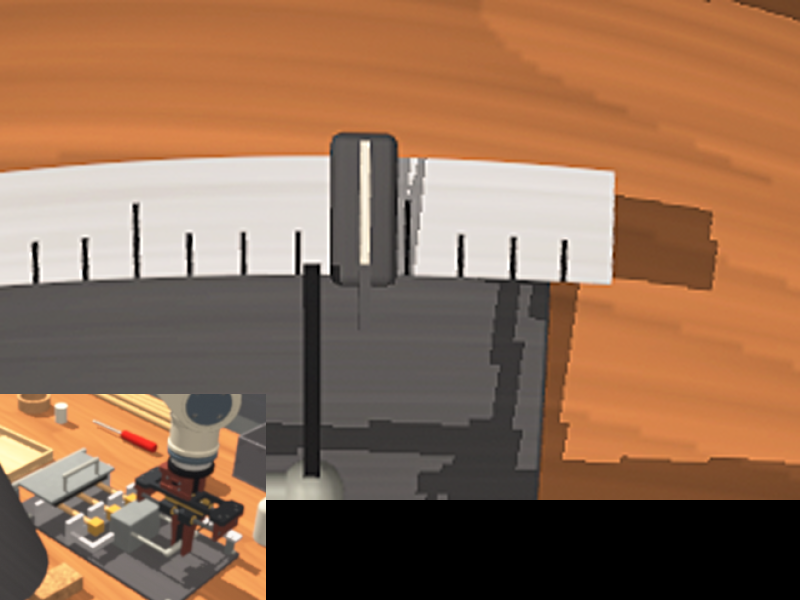

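The picture shows the pointer at column 312 and the clip's middle tooth at 361, with ticks 53 px apart (about 10 mm), so about 9 mm remain. The inset shows the flap down over the sticks.

```bash
cat > chk.py <<'E'
from h import *
def gap(name):
    im,T=snap(name);g=cv2.cvtColor(im,cv2.COLOR_RGB2GRAY).astype(float)
    pr=g[140:178,264:304].mean(0);pc=264+pr.argmin()          # pointer: darkest column
    # clip: wide dark box within white strip; white line inside
    r=g[68:95].mean(0)[255:345];dark=np.nonzero(r<130)[0];lo,hi=dark.min(),dark.max()
    wl=255+lo+3+r[lo+3:hi-2].argmax();return pc,255+lo,255+hi,wl
E
python3 - <<'E'
from chk import *
P=lambda y,z:[*rigW(0,y),z]
print("test at 40",gap("g1b"))
movel(P(.221,.039),v=.03);print(gap("g2"),get_grip_width(),get_ft_force());t=get_time()
E
```

```text
test at 40 (np.int64(287), np.int64(292), np.int64(323), np.int64(305))
(np.int64(287), np.int64(272), np.int64(304), np.int64(286)) 0.13318721836914113 [1.1868 6.6165 7.0903]
```

```bash
python3 - <<'E'
from chk import *
P=lambda y,z:[*rigW(0,y),z]
wait(2.2);print(gap("g3"),get_grip_width(),get_finger_force(),get_ft_force(),get_time())
movel(P(.172,.039),v=.05);print(get_ft_force());command_gripper(.29);wait(.3)
movel(P(.172,.2),v=.12);g=cv2.cvtColor(snap("g4")[0],cv2.COLOR_RGB2GRAY).astype(float);g0=cv2.cvtColor(cv2.imread("pics/g0.png"),cv2.COLOR_BGR2GRAY).astype(float)
print("diff vs home view",np.abs(g-g0)[:230].mean(),get_time())
E
```

```text
(np.int64(287), np.int64(273), np.int64(304), np.int64(286)) 0.12535930627583713 30.00123918056488 [0.1774 7.3847 6.1188] 66.2167
[0.0939 2.8966 5.5475]
diff vs home view 2.926754658385093 69.65
```

```bash
python3 - <<'E'
from h import *
g=cv2.imread("pics/g4.png");g0=cv2.imread("pics/g0.png")
(sx,sy),r=cv2.phaseCorrelate(*[cv2.cvtColor(i,cv2.COLOR_BGR2GRAY)[:220].astype(np.float64) for i in(g0,g)]);print("shift",sx,sy,r,np.load("pics/g4.npy")[:3,3]-np.load("pics/g0.npy")[:3,3])
q=bq();move_pose(bar(0)+[0,0,.10],q)
h=movel(bar(0)+DZ,v=.08,until_force=6);print("hit",h)
if not h:
    command_gripper(0);print("w",get_grip_width())
    for t in np.linspace(0,1.42,10)[1:]:
        h=movel(bar(t)+DZ,v=.08,until_force=30)
        if h: print("force",t,get_ft_force());break
    print(get_grip_width(),get_ft_force(),get_time())
    command_gripper(.29);p=get_tcp_pos();movel([*p[:2],.28],v=.15)
    move_pose([*rigW(0,.03),.26],down(np.load("rig.npy")[2]-np.pi));im,T=snap("up")
    sd=read_camera("side");cv2.imwrite("pics/sd2.png",sd[:,:,::-1])
    A=np.zeros((600,800,3),np.uint8);A[:370]=cv2.resize(im[:235,26:534,::-1],(800,370),interpolation=cv2.INTER_CUBIC)
    A[370:,:298]=cv2.resize(sd[170:340,250:470,::-1],(298,230));cv2.imwrite("pics/upv.png",A)
E
```

```text
shift -0.7977348094881336 0.483511863343594 0.9769905906305237 [ 0.     -0.0007 -0.0002]
hit False
w 0.10751766780722703
0.10075325423076564 [2.3084 1.7075 5.4649] 75.5333
```

View pics/upv.png

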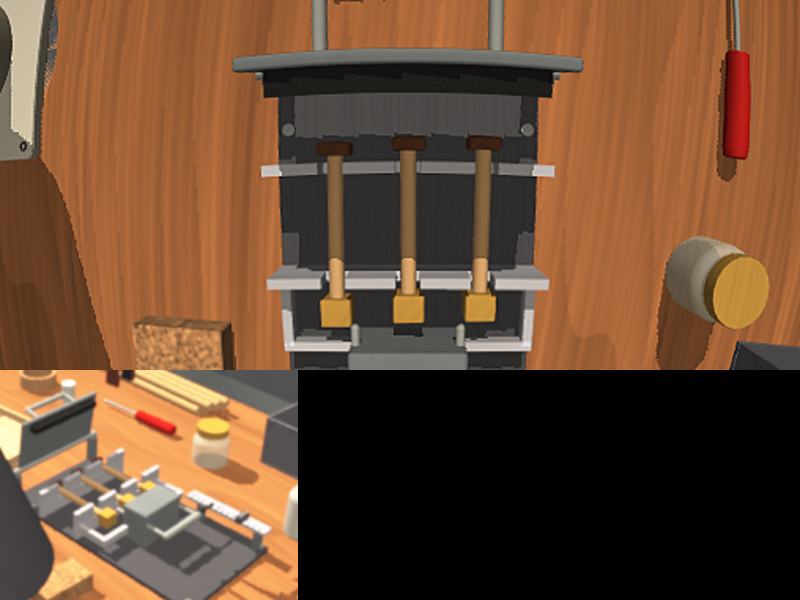

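The flap is up again, the gauge home, and the three sticks are still in their slots. That was the last allowed picture. Next I'll measure the tray numerically, then transfer the sticks with numeric checks.

```bash
python3 - <<'E'
from h import *
move_pose([.44,.13,.36],down(.2));snap("tr3")
move_pose([.50,.10,.36],down(.2));snap("tr4")
for n in("tr1","tr2","tr3","tr4"):
    im=cv2.imread(f"pics/{n}.png");T=np.load(f"pics/{n}.npy");hsv=cv2.cvtColor(im,cv2.COLOR_BGR2HSV)
    m=cv2.inRange(hsv,(15,50,90),(32,145,255));m[228:]=0
    m=cv2.morphologyEx(m,cv2.MORPH_CLOSE,np.ones((7,7)));m=cv2.morphologyEx(m,cv2.MORPH_OPEN,np.ones((5,5)))
    c=max(cv2.findContours(m,0,2)[0],key=cv2.contourArea)[:,0]
    w=np.array([oz(p.astype(float),.026,T) for p in c]);r=cv2.minAreaRect((w*1000).astype(np.float32));print(n,r,"maxrow",c[:,1].max(),c[:,0].min(),c[:,0].max())
E
```

```text
tr1 ((462.9257507324219, 154.34323120117188), (171.4679718017578, 191.26878356933594), 8.345982551574707) maxrow 227 213 352
tr2 ((463.2274169921875, 154.4378662109375), (171.1155242919922, 191.4157257080078), 8.32853889465332) maxrow 203 270 399
tr3 ((463.2213134765625, 154.59385681152344), (171.05348205566406, 191.2742462158203), 8.288459777832031) maxrow 203 247 361
tr4 ((462.99993896484375, 154.50392150878906), (171.3140869140625, 191.07199096679688), 8.368165969848633) maxrow 178 213 327
```

Tray: centre (0.463, 0.1545), yaw 8.33°, and the measured size matches the text. I'll transfer the first stick and check it.

```bash
cat >> h.py <<'E'
def transfer(slot,tx,g=.010):
    a=np.load("rig.npy")[2];th=a-np.pi;p=rigW((-.055,0,.055)[slot],g)
    command_gripper(.32);move_pose([*p,.20],down(th));movel([*p,.06],v=.2);h=movel([*p,.034],v=.05,until_force=8)
    command_gripper(0);w=get_grip_width();movel([*p,.26],v=.15);print("slot pick",h,w,get_grip_width(),get_time())
    if get_grip_width()<.09: print("LOST");return False
    b=np.deg2rad(8.33);ex=np.array([np.cos(b),np.sin(b)]);ey=np.array([-ex[1],ex[0]])
    p=np.array([.4631,.1545])+tx*ex-g*ey
    move_pose([*p,.16],down(b));movel([*p,.06],v=.2);print("before lowering",get_grip_width())
    h=movel([*p,.0125],v=.05,until_force=8);w=get_grip_width();command_gripper(.28);q=get_tcp_pos();movel([*p,.15],v=.15)
    print("tray",h,w,q[2],get_time());return True
def check(n):
    move_pose([.46,.13,.36],down(.2));im,T=snap(n);hsv=cv2.cvtColor(im,cv2.COLOR_RGB2HSV)
    m=cv2.inRange(hsv,(15,150,70),(24,255,255));m[235:]=0
    b=np.deg2rad(8.33);Rm=np.array([[np.cos(b),np.sin(b)],[-np.sin(b),np.cos(b)]])
    for s,c in list(zip(*cv2.connectedComponentsWithStats(m)[2:]))[1:]:
        if s[4]>60: print("brass tray mm",Rm@(oz(c,.02,T)-[.4631,.1545])*1e3,s[4])
E
python3 - <<'E'
from h import *
if transfer(2,-.042): check("tc1")
E
```

```text
slot pick False 0.12474092405130661 0.12543420610337494 85.6833
before lowering 0.12483191721834618
tray True 0.12471954035193537 0.011741160419918104 90.0417
brass tray mm [-43.4357 -63.2027] 224
```

```bash
python3 - <<'E'
from h import *
if transfer(1,0.): 
    if transfer(0,.042): check("tc2")
E
```

```text
slot pick False 0.12817140750496073 0.12928158991985084 96.1167
before lowering 0.12575838674688974
tray True 0.1282101955888438 0.011678100768023815 100.4667
slot pick False 0.12940340787317836 0.1293412661352026 105.5667
before lowering 0.12802254913836908
tray True 0.12943692605898366 0.011541676564607622 109.925
brass tray mm [-43.9655 -63.3954] 227
brass tray mm [ -1.4269 -60.0443] 227
brass tray mm [ 41.0326 -58.9753] 235
```

```bash
python3 - <<'E'
from h import *
P=[]
for n,p in(("e1",(.42,.16)),("e2",(.52,.10))):
    move_pose([*p,.34],down(.2));im,T=snap(n);hsv=cv2.cvtColor(im,cv2.COLOR_RGB2HSV)
    m=cv2.inRange(hsv,(15,150,70),(24,255,255));m[235:]=0
    cs=sorted([tuple(c) for s,c in list(zip(*cv2.connectedComponentsWithStats(m)[2:]))[1:] if s[4]>60]);P.append([ray("wrist",c,T) for c in cs])
    for r in find(im,T): print(n,*r)
for a,b in zip(*P): print("brass height",tri([a,b])[0])
sd=read_camera("side").astype(float);s2=cv2.imread("pics/sd2.png")[:,:,::-1].astype(float)
d=np.abs(sd-s2).mean(2);print("side diff flap/gauge",d[185:290,250:330].mean(),d[250:310,330:450].mean(),get_time(),get_finger_force())
E
```

```text
e1 [0.4205 0.1413] -1.4133918120438307 0.12698019116070822
e1 [0.4625 0.1508] -1.4115705030634569 0.12660733152331194
e1 [0.5047 0.1578] -1.3996364383747992 0.12730998855000103
e2 [0.4607 0.1525] -1.4264235893735935 0.12532057656076037
e2 [0.5018 0.1598] -1.4072846515946638 0.12567742107279362
e2 [0.4184 0.1427] -1.4315325144117765 0.1269900446083636
brass height [0.4297 0.0869 0.0221]
brass height [0.471  0.096  0.0212]
brass height [0.5121 0.1038 0.0241]
side diff flap/gauge 6.588769841269841 16.869444444444444 111.8667 0.0
```

```bash
python3 - <<'E'
from station import *
print(job_done(),get_time())
E
```

```text
the job is handed in; nothing more can be done
the job is handed in; nothing more can be done
```

The job is handed in, verdict not shown: I pull-tested the three sticks under the clamped flap with the pointer level with the clip for just over 2 s, let the gauge back home, swung the flap up, and laid the sticks flat side by side in the tray, finishing at about 112 s.

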